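Twist-lock a recipe-card holder into the table's accessory rail

ROBOT

A 6-joint arm with a two-finger parallel gripper is mounted at the origin on the work surface. World frame = base frame: x ahead of the robot, y to its left, z up, the work surface at z = 0. Lengths are in m, angles in rad, forces in N, time in s.
With the tool pointing down it reaches from about 0.35 to 0.975 m from the base axis. Payload 7.1 kg.
Tool frame: the origin (TCP) lies midway between the tips of the shut fingers; the grasp point (between the pads) lies 19 mm behind it; x points along the fingers, y is the direction in which the jaws open and shut, and the axes are right-handed (so a half turn about x gives the same grasp; the last joint's range is limited). The gripper opens to 88 mm and grips with 3 to 60 N. Pads are 20 mm wide; open, the fingers measure 115 mm over their backs; the gripper's body (75 mm by 178 mm) begins 61 mm behind the grasp point.
Start: joints at [-1.339, 0.423, 1.63, -0, 1.089, -0.019], TCP at [0.155, -0.605, 0.223] pointing down, gripper open.
Joint ranges: [-3, 3], [-0.9, 2.11], [0.09, 2.58], [-1.31, 4.45], [0.11, 2.69], [-2.54, 2.54]. Speed limits (rad/s): [2.39, 2.39, 3.01, 3.14, 3.14, 3.14].

INTERFACE

Orientations are given as a 3x3 rotation matrix whose columns are the frame's x, y, z axes.
In Python, from cell import arm gives the robot as it stands.
- The arm moves only by the shell command python3 -m pendant 'ROWS' [FORCE]. ROWS is JSON, a list of rows, each an object of numbers: "x", "y", "z": the shift along the tool's x, y, z in m; "wx", "wy", "wz": the turn, a rotation vector about the tool's x, y, z in rad; "fingers": the opening, from 0 (shut) to 1 (fully open). A call has 1 to 20 rows; each row is the pose to reach, as a shift and turn from the pose commanded when the call began, along the tool's axes at that moment; what a row does not reach only later rows make up. A row lasts 1/10 s, in which the tool goes at most 50 mm and 8.59 degrees, less where a joint would pass 70% of its speed; a pose out of reach is approached as far as the arm can. A call with a gripper value outside its range is refused whole. The fingers move at their own pace and stop on an object; FORCE is the grip in N (left out, the last holds). Time passes only in rows, so rows that repeat a pose let the fingers close. It gives the time, the measured TCP pose, the force and the opening at its end, in the units of the state.
- arm.sense(): the state, without advancing time (a new reading comes with each control period).
- arm.snapshot(name): name is "scene" or "top"; returns the picture (400x640x3 uint8, red, green, blue); there is no depth.
- arm.calibration(name): a dict with "intrinsics" (3x3 intrinsics, pixels), "pose" (4x4, takes a point from camera to world coordinates). Camera axes: x right, y down, z forward; pixel columns grow to the right and rows downward; lengths in m; the calibration is good to about 2 mm. A picture is of the moment at which its call begins. calibration takes no time and is no camera call.
- arm.sign_off(): hands the job in, once; it reports no verdict.
The state is a dict: "clock": time; "joints": joint angles; "qvel": joint speeds; "joint_torque": joint torques, N m; "position": TCP position; "orientation": TCP orientation; "wrist_force": force on the tool from outside, world axes, zero at the start; "wrist_torque": the same for the moment, N m; "finger_gap": opening from 0.0 (shut) to 1.0 (fully open).
Only numpy, scipy, OpenCV 4.12 (cv2) and the standard library are available. Lean on these libraries where they do the work, as an engineer would, in place of code of your own. Each camera call takes 0.05 s, during which the arm holds its last target.

TASK

Fit the recipe-card holder with the oblong channel nut for a foot (in the white tray) in the aluminium channel, about halfway between the two holders already there: find the slot by feel, as the channel may sit up to about a centimetre off the centre of its foot plates, lower the nut lengthwise through it, press it down against the spring strip, give it a quarter turn either way and let the spring lift it until both grooves catch the lips. Work gently, never loading the channel with more than about 40 N, leave the other things where they are, and let go.

Things in the scene. Friction and masses are not known exactly. Their poses are not given: they have to be found in the camera images.
- rail_holder: The card holder to fit (about 80 to 140 g), standing on its foot in the tray; origin at the centre of the foot's underside, z up, x along the oblong foot. Round neck 15 mm across from 10 to 26 mm up; black grip block 26 to 66 mm up, 30 mm long in x, 18 mm wide in y (pinch the 18 mm), a 3 mm card slot across its top. A look-alike with a round foot stands in the same tray.
- holder_nut (a point): Centre of the underside of the holder's foot, a steel channel nut 36 mm long (x), 16 mm wide (y), 10 mm high: a 6 mm thick bar and on it a 4 mm high ridge at each end (|x| 13.5 to 18) and a 15 mm square boss in the middle, leaving two grooves 6 mm wide and 4 mm deep (|x| 7.5 to 13.5) that run along y.
- holder_grip (a point): Middle of the holder's grip block, 48 mm above the underside of its nut; axes as the holder's.
- rail: Two foot plates on the table (clips 6 mm high out to 62 mm from the middle) that carry an aluminium channel, 50 mm wide (x), 260 mm long (y), 40 mm high; origin on the table, centre of the foot plates. The channel is clamped up to 9 mm off this centre towards +x or -x; how far is not reported. Two such holders are locked on it 95 mm either side of the middle, up to 92 mm above the table.
- rail_mid (a point): Point over the foot plates' centre, 40 mm above the table, level with the channel's top; y along it. The channel's slot runs along y within 9 mm of here (in x): 18 mm wide, between lips turned down 8 mm at the slot, to 32 mm above the table, 3 mm thick there; flat 13 mm wide lip tops. The holder belongs here, within 25 mm along y. Caught, its underside is 26 mm above the table.
- strip_top (a point): Nominal middle of the top of the flat, level spring strip all along inside the channel, 29 mm above the table when free (it shifts with the channel). Pushes up with 4 N at first and 0.7 N more per mm pressed; stops hard after 10.5 mm, at 18.5 mm up. The nut can turn only with its underside lower than 22 mm above the table, its ridges then pass under the lips; the cavity is 44 mm wide.
- fittings_tray: White plastic tray on the table, 220 mm (x) by 120 mm (y), walls 14 mm high and 4 mm thick, floor 4 mm thick; origin at the centre of its underside. The two loose holders stand in it about 100 mm apart along its x, in either order.
- table_holder: The look-alike with a round foot (42 mm across, 10 mm high) and the same neck and grip block, standing in the tray; origin at the centre of its underside. Not to be moved.
- bowl: Large steel mixing bowl, 210 mm across, 85 mm high; origin at the centre of its underside. Not to be moved.
- fruit_box: Clear box of cut fruit, 150 x 190 x 40 mm; origin at the centre of its underside. Not to be moved.
- board: Wooden chopping board with fruit slices, 180 x 280 x 12 mm; origin at the centre of its underside. Not to be moved.
- spatula: Red-handled spatula, 260 mm long, lying on the table; origin under its middle. Not to be moved.
- spoon: Spoon, 170 mm long, lying on the table. Not to be moved.
- jar: Glass jar with a white cap, 64 mm across, 90 mm high. Not to be moved.
- cup: White cup, 72 mm across, 85 mm high. Not to be moved.
There are look-alikes about, which are no part of the job. There is more than one size of the rail_holder; the one meant has the size given above.

How it is judged:
On the way, in this order (a step that is already met when the one before it is completed fails the run):
1. the nut is down in the slot lengthwise (nut along the rail), pressed down on the spring strip (x of rail_holder in the frame of rail between -0.013 and 0.013 m and y of rail_holder in the frame of rail between -0.025 and 0.025 m and z of rail_holder in the frame of rail below 0.0245 m and angle between the x axis of rail_holder and the y axis of rail, either way round below 0.2 rad), for 0.05 s.
2. the nut is turned across the rail beneath the lips, still pressed down (x of rail_holder in the frame of rail between -0.013 and 0.013 m and y of rail_holder in the frame of rail between -0.025 and 0.025 m and z of rail_holder in the frame of rail below 0.0228 m and angle between the x axis of rail_holder and the x axis of rail, either way round below 0.3 rad), for 0.05 s.
At the end, for the whole second after the job is handed in: The holder stands upright (0.1 rad), at rest, released, in the rail within 25 mm of its middle along it and 13 mm across it, nut across the rail (0.22 rad) and lifted by the spring so that the lips sit in its grooves (nut underside 24.3 to 27.5 mm above the rail underside) (x of rail_holder in the frame of rail between -0.013 and 0.013 m and y of rail_holder in the frame of rail between -0.025 and 0.025 m and z of rail_holder in the frame of rail between 0.0243 and 0.0275 m and angle between the x axis of rail_holder and the x axis of rail, either way round below 0.22 rad and angle between rail_holder's own z axis and vertical below 0.1 rad and linear speed of rail_holder below 0.01 m/s and contact force between the fingers and rail_holder below 0.05 N); the robot touches nothing.
It fails at once if the rail (with its spring strip) is loaded by the holder with more than 40 N (contact force between rail_holder and rail above 40 N).
It fails at once if the robot presses on the rail itself with more than 15 N (contact force between any of the fingers, the arm and rail above 15 N).
It fails at once if another loose thing on the table (round-footed holder, bowl, fruit box, chopping board, spatula, spoon, jar, cup) is moved more than 15 mm (distance of any of table_holder, bowl, fruit_box, board, spatula, spoon, jar, cup from where it was at the start of the episode above 0.015 m).
It also fails if it takes over 72 s, if anything falls off the work surface, if the arm or the gripper's body presses on something with over 40 N, if the wrist force passes 120 N, or if a joint passes its speed limit or range.

## Working session

There is one attempt and no reset: what is moved stays moved. The work goes in short steps, Python scripts to look and compute and a shell command to move; the robot and the scene stay as the last step left them, time stands still between calls to the robot, and variables do not carry over. Pictures are saved under pics/ and viewed, and the job is handed in when it is done.

```bash
mkdir -p pics
python3 - <<'E'
from cell import arm
import cv2
for n in ("scene","top"):
    im=arm.snapshot(n); cv2.imwrite(f"pics/{n}0.png",im[:,:,::-1])
    c=arm.calibration(n); print(n,c["intrinsics"],c["pose"])
s=arm.sense(); print(s)
E
```

```text
scene [[496.49698      0.         323.08606794]
 [  0.         496.49698    205.11138128]
 [  0.           0.           1.        ]] [[-0.4387626   0.67292371 -0.59553427  1.34868282]
 [ 0.8985158   0.33777108 -0.28032133  0.3722376 ]
 [ 0.01251938 -0.65809147 -0.7528339   1.0724683 ]
 [ 0.          0.          0.          1.        ]]
top [[481.94475348   0.         321.0092194 ]
 [  0.         481.94475348 200.89780704]
 [  0.           0.           1.        ]] [[ 1.23474341e-02 -9.91957547e-01  1.25967321e-01  3.48916140e-01]
 [-9.99923272e-01 -1.21236342e-02  2.54316944e-03 -7.03409759e-04]
 [-9.95534408e-04 -1.25989057e-01 -9.92031132e-01  1.51327292e+00]
 [ 0.00000000e+00  0.00000000e+00  0.00000000e+00  1.00000000e+00]]
{'clock': 0.1, 'joints': array([-1.33897578e+00,  4.23753422e-01,  1.63061384e+00, -2.16806079e-05,
        1.08860840e+00, -1.90110572e-02]), 'qvel': array([-6.01492223e-07, -3.23998562e-03, -2.68913931e-03,  6.82138942e-04,
        4.93373363e-04,  8.45013230e-04]), 'joint_torque': array([ 9.74072100e-04, -5.45614243e+01, -2.74323606e+01,  6.45546382e-02,
        1.87859545e-02, -2.00549670e-05]), 'position': array([ 0.15502663, -0.60494334,  0.2219862 ]), 'orientation': array([[-3.36441626e-04,  2.48219140e-01, -9.68703848e-01],
       [ 1.34160360e-03, -9.68702919e-01, -2.48219368e-01],
       [-9.99999043e-01, -1.38312790e-03, -7.09970708e-06]]), 'wrist_force': array([-0.43237271,  0.62816174,  0.18895585]), 'wrist_torque': array([0.00580869, 0.00360976, 0.05211945]), 'finger_gap': 1.0008360462135557}
```

View pics/scene0.png

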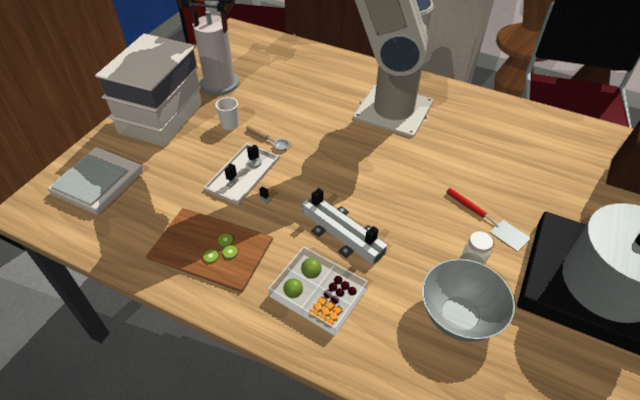

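View pics/top0.png

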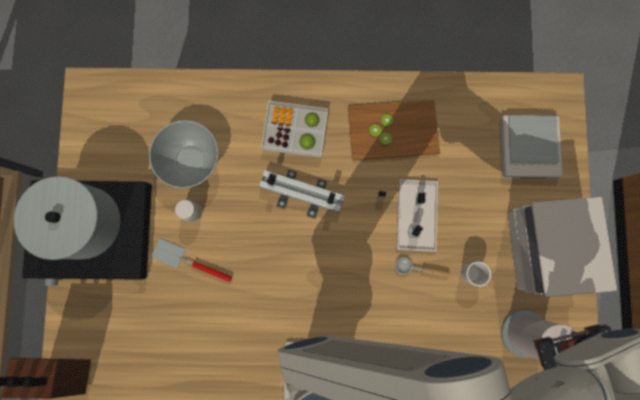

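The scene view shows the tray at about (242,172), with two black grips at (231,172) and (253,152), and the rail at about (343,228). In the top view the tray is at (418,215) and the rail at (301,191). A small look-alike stands at (382,194). Next I'll zoom in.

Run:
```python
import cv2, numpy as np
s=cv2.imread("pics/scene0.png"); t=cv2.imread("pics/top0.png")
z=lambda im,x0,x1,y0,y1,f: cv2.resize(im[y0:y1,x0:x1],None,fx=f,fy=f,interpolation=cv2.INTER_CUBIC)
cv2.imwrite("pics/z1.png",z(s,195,295,130,210,8)[:600])
cv2.imwrite("pics/z2.png",z(s,290,400,180,265,7)[:600])
cv2.imwrite("pics/z3.png",z(t,370,450,170,260,6.6)[:600])
cv2.imwrite("pics/z4.png",z(t,250,355,155,230,7.5)[:600])
```

```text
(no output)
```

View pics/z1.png

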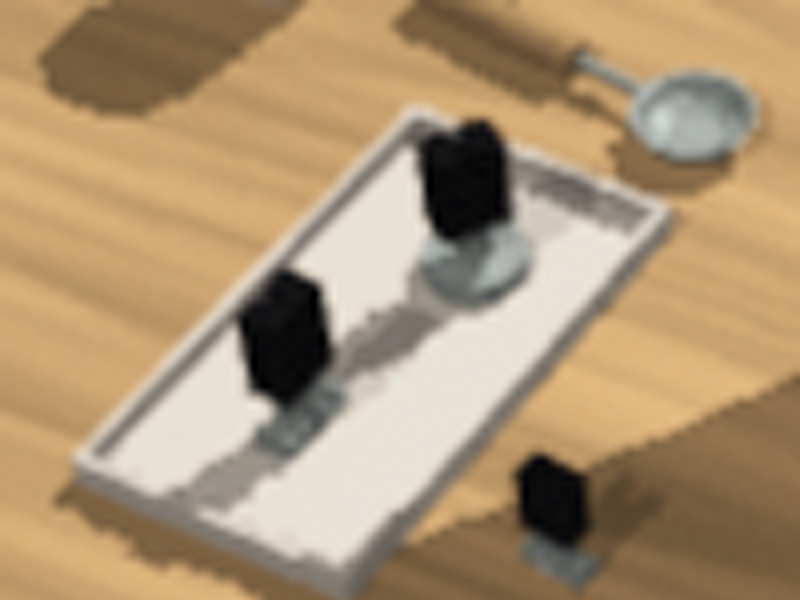

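View pics/z2.png

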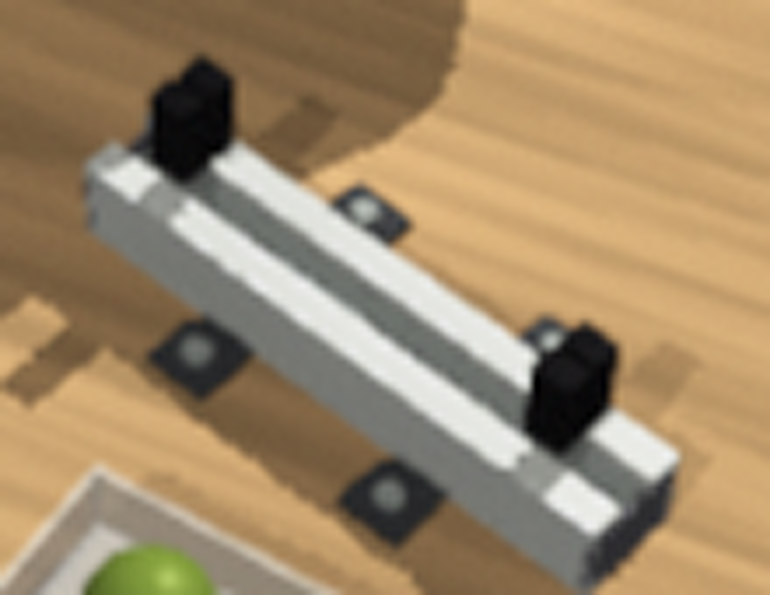

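View pics/z3.png

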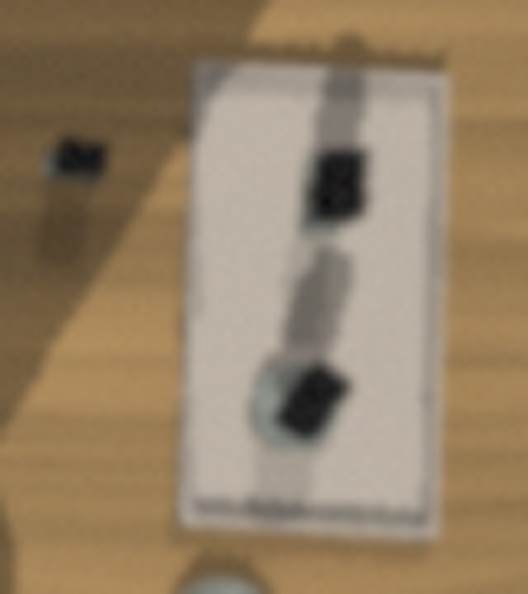

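View pics/z4.png

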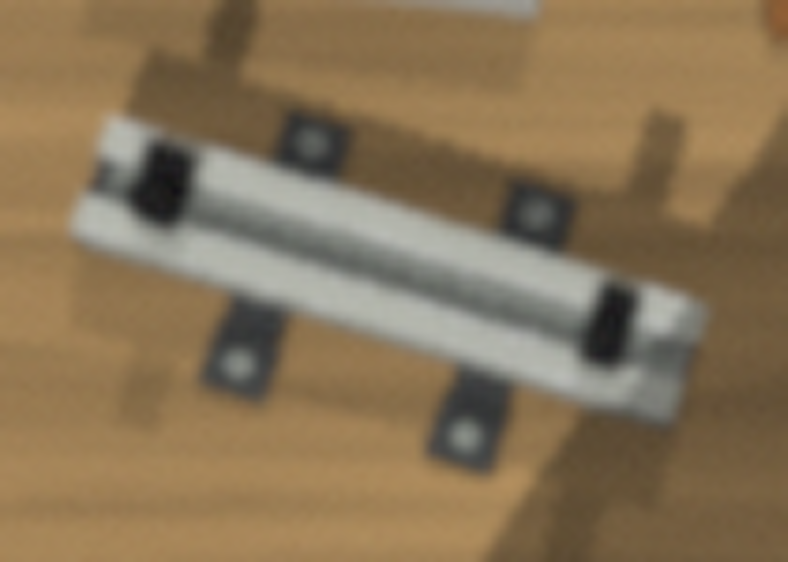

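```bash
cat > h.py <<'E'
import numpy as np, cv2
from cell import arm
def ray(n,px):
    c=arm.calibration(n);K=np.array(c["intrinsics"]);T=np.array(c["pose"])
    px=np.atleast_2d(np.asarray(px,float))
    d=np.c_[px,np.ones(len(px))]@np.linalg.inv(K).T@T[:3,:3].T
    return T[:3,3],d
def plane(n,px,z):
    o,d=ray(n,px); return o+d*((z-o[2])/d[:,2])[:,None]
def proj(n,P):
    c=arm.calibration(n);K=np.array(c["intrinsics"]);T=np.array(c["pose"])
    q=(np.atleast_2d(P)-T[:3,3])@T[:3,:3]; q=q@K.T; return q[:,:2]/q[:,2:]
E
python3 - <<'E'
from h import *
for n,rois in (("top",[(415,427,190,206),(408,424,222,240),(268,278,170,188),(325,337,190,206),(376,388,188,200)]),("scene",[(222,238,162,183),(245,261,143,162),(308,326,186,208),(362,380,224,246)])):
    im=cv2.imread(f"pics/{n}0.png")
    for x0,x1,y0,y1 in rois:
        m=(im[y0:y1,x0:x1].max(2)<45).astype(np.uint8)
        k,l,st,ce=cv2.connectedComponentsWithStats(m); i=1+np.argmax(st[1:,4])
        pts=np.argwhere(l==i)[:,::-1].astype(np.float32)+[x0,y0]
        c=pts.mean(0); r=cv2.minAreaRect(pts.astype(np.float32))
        print(n,c.round(2),len(pts),r, "z48+",plane(n,c,.052 if y0>185 and 0 else .058)[0].round(4))
# slot edges
for n in ("top","scene"):
    im=cv2.cvtColor(cv2.imread(f"pics/{n}0.png"),cv2.COLOR_BGR2GRAY)
    print(n)
    if n=="top":
        for x in range(282,324,5): print(x,im[172:212,x])
    else:
        for x in range(322,362,5): print(x,im[195:260,x])
E
```

```text
top [420.62 197.85] 47 ((420.5, 198.0), (8.0, 5.0), 90.0) z48+ [ 0.5468 -0.3002  0.058 ]
top [416.48 230.38] 42 ((416.5146789550781, 230.30882263183594), (4.630461692810059, 8.917926788330078), 30.963754653930664) z48+ [ 0.4475 -0.2863  0.058 ]
top [271.35 179.28] 43 ((271.4000549316406, 179.20004272460938), (5.366562843322754, 8.049844741821289), 26.56505012512207) z48+ [0.5986 0.1559 0.058 ]
top [330.9  198.13] 30 ((330.8077087402344, 197.9615478515625), (3.53009033203125, 8.236878395080566), 11.309932708740234) z48+ [ 0.5426 -0.027   0.058 ]
top [381.55 193.64] 22 ((381.5, 193.5), (3.0, 5.0), 90.0) z48+ [ 0.5583 -0.1813  0.058 ]
scene [230.23 171.89] 129 ((230.2115478515625, 172.0576934814453), (15.885407447814941, 9.805806159973145), 78.69007110595703) z48+ [ 0.552  -0.2996  0.058 ]
scene [252.62 152.37] 118 ((252.5, 152.5), (13.0, 9.0), 90.0) z48+ [ 0.4527 -0.2852  0.058 ]
scene [316.96 196.97] 145 ((317.2500305175781, 196.74998474121094), (11.31370735168457, 14.849242210388184), 45.0) z48+ [ 0.527  -0.0337  0.058 ]
scene [370.91 235.3 ] 151 ((370.8536682128906, 235.182937622070
[... 3065 characters left out ...]
229 229 216 159 118 112 111 109 104 134 207
 233 230 228 229 225 185 131 120 120 120 118 118 117 113  90  53  37  46
  69  88  85  62  41  42  41  42  64  94 105]
352 [157 168 180 183 176 175 173 181 189 190 186 179 175 177 183 190 188 186
 178 171 174 177 169 152 151 193 230 231 229 228 228 207 140 114 112 110
 109 112 170 228 232 230 229 229 225 174 120 119 119 117 116 118 117 110
  80  45  48  63  82  99 102 108 109 108 107]
357 [163 161 160 172 181 182 177 173 175 182 189 189 184 178 175 177 183 186
 186 183 173 168 173 178 177 168 149 139 164 213 231 231 229 229 223 181
 129 114 110 110 110 131 192 228 231 230 231 229 198 138 118 118 119 119
 118 119 119 117 113 101 100 101  99 104 109]
```

Run:
```python
from h import *
def cross(p,lev): # subpixel crossings
    out=[]
    for i in range(len(p)-1):
        a,b=p[i]-lev,p[i+1]-lev
        if a*b<=0 and a!=b: out.append((i+a/(a-b),1 if b>a else -1))
    return out
res={}
for n,xs,w,lev in (("scene",range(328,350,2),(-30,30),170),("top",range(285,321,3),(-22,22),150)):
    im=cv2.GaussianBlur(cv2.cvtColor(cv2.imread(f"pics/{n}0.png"),cv2.COLOR_BGR2GRAY),(1,1),0).astype(float)
    E=[[],[]]
    for x in xs:
        # predicted slot row
        yc = (212+ (x-322)*0.755) if n=="scene" else 185.5+(x-282)*0.3
        y0=int(yc)-11 if n=="scene" else int(yc)-9
        p=im[y0:y0+24 if n=="scene" else y0+19,x]
        cr=cross(p,lev)
        mid=yc-y0
        f=[c for c,s in cr if s<0 and abs(c-mid)<9]; g=[c for c,s in cr if s>0 and abs(c-mid)<9]
        pr=[(a,b) for a in f for b in g if 2<b-a<9]
        if len(pr)==1: E[0].append((x,y0+pr[0][0]));E[1].append((x,y0+pr[0][1]))
        else: print(n,x,cr,mid)
    P=[plane(n,e,.040) for e in E]
    L=[]
    for q in P:
        v=cv2.fitLine(q[:,:2].astype(np.float32),cv2.DIST_HUBER,0,1e-4,1e-4).ravel()
        d=v[:2]*np.sign(v[1]); L.append((d,v[2:])); r=(q[:,:2]-v[2:])@[-d[1],d[0]]
        print(n,"dir deg",np.degrees(np.arctan2(d[1],d[0])).round(2),"pt",v[2:],"rms",r.std())
    d=(L[0][0]+L[1][0]);d/=np.linalg.norm(d); nn=np.array([d[1],-d[0]])
    print("width",(L[1][1]-L[0][1])@nn,"mid",(L[0][1]+L[1][1])/2, "x at y=.06:",[ (l[1]+l[0]*(.06-l[1][1])/l[0][1])[0] for l in L])
```

```text
scene 340 [(np.float64(3.8225806451612905), -1), (np.float64(10.0), 1), (np.float64(10.0), 1), (np.float64(17.305084745762713), -1)] 11.590000000000003
scene dir deg 72.82 pt [0.55050075 0.04107431] rms 0.0001770302139035882
scene dir deg 72.61 pt [0.57027906 0.0502596 ] rms 0.0003769253480783079
width 0.016155334 mid [0.5603899  0.04566696] x at y=.06: [np.float32(0.55635256), np.float32(0.5733302)]
top 285 [(np.float64(5.434782608695652), -1), (np.float64(11.0), 1), (np.float64(11.0), 1), (np.float64(16.857142857142858), -1)] 9.400000000000006
top dir deg 73.1 pt [0.5757586  0.06206373] rms 0.000294007154000031
top dir deg 72.87 pt [0.55718327 0.05803946] rms 0.00020367646508866356
width -0.016584553 mid [0.5664709 0.0600516] x at y=.06: [np.float32(0.5751314), np.float32(0.5577875)]
```

Run:
```python
from h import *
def blob(n,roi):
    x0,x1,y0,y1=roi; im=cv2.imread(f"pics/{n}0.png").max(2)[y0:y1,x0:x1].astype(float)
    up=cv2.resize(im,None,fx=8,fy=8,interpolation=cv2.INTER_CUBIC); m=(up<70).astype(np.uint8)
    k,l,st,ce=cv2.connectedComponentsWithStats(m); i=1+np.argmax(st[1:,4])
    p=np.argwhere(l==i)[:,::-1].astype(np.float32); p=(p+.5)/8-.5+[x0,y0]
    return p
pairs={"tgt":((414,428,188,207),(220,240,160,184)),"round":((406,426,220,242),(243,263,142,163)),"A":((266,280,168,190),(360,382,222,248)),"B":((324,338,188,208),(306,328,184,210))}
for k,(rt,rs) in pairs.items():
    pt,ps=blob("top",rt),blob("scene",rs)
    o1,d1=ray("top",pt.mean(0));o2,d2=ray("scene",ps.mean(0))
    d1,d2=d1[0],d2[0]
    t=np.linalg.lstsq(np.c_[d1,-d2],o2-o1,rcond=None)[0]
    a,b=o1+d1*t[0],o2+d2*t[1]
    r=cv2.minAreaRect(pt.astype(np.float32)); box=cv2.boxPoints(r); zt=.07 if k in("tgt","round") else .092
    B=plane("top",box,zt); e=B[1]-B[0];f=B[2]-B[1]; 
    print(k,"tri",((a+b)/2).round(4),"miss",np.linalg.norm(a-b).round(4),"px",pt.mean(0).round(2),ps.mean(0).round(2))
    for v in (e,f): print("   side",np.linalg.norm(v).round(4),np.degrees(np.arctan2(v[1],v[0])).round(1))
    for z in (.048,.06,.07): print("   top z",z,plane("top",pt.mean(0),z)[0,:2].round(4),"scene",plane("scene",ps.mean(0),z)[0,:2].round(4))
```

```text
tgt tri [ 0.5481 -0.3018  0.0531] miss 0.0017 px [420.56 197.76] [230.25 171.96]
   side 0.0223 -89.3
   side 0.0312 179.2
   top z 0.048 [ 0.5484 -0.3021] scene [ 0.5443 -0.306 ]
   top z 0.06 [ 0.5468 -0.2996] scene [ 0.5537 -0.2981]
   top z 0.07 [ 0.5454 -0.2976] scene [ 0.5616 -0.2915]
round tri [ 0.448  -0.2879  0.053 ] miss 0.0008 px [416.55 230.38] [252.67 152.33]
   side 0.0316 -31.8
   side 0.0197 -121.2
   top z 0.048 [ 0.4482 -0.2885] scene [ 0.4436 -0.2916]
   top z 0.06 [ 0.4473 -0.2862] scene [ 0.4542 -0.2839]
   top z 0.07 [ 0.4467 -0.2842] scene [ 0.4631 -0.2774]
A tri [0.596  0.1541 0.0739] miss 0.0006 px [271.26 179.24] [370.9  235.42]
   side 0.0296 -27.4
   side 0.0231 -118.5
   top z 0.048 [0.6004 0.1572] scene [0.5766 0.1482]
   top z 0.06 [0.5983 0.1559] scene [0.5857 0.1508]
   top z 0.07 [0.5966 0.1549] scene [0.5932 0.153 ]
B tri [ 0.5404 -0.027   0.0744] miss 0.0015 px [330.77 198.2 ] [316.69 196.99]
   side 0.0309 -9.3
   side 0.0179 -99.4
   top z 0.048 [ 0.5437 -0.0268] scene [ 0.5193 -0.0383]
   top z 0.06 [ 0.5421 -0.0266] scene [ 0.529  -0.0335]
   top z 0.07 [ 0.5408 -0.0264] scene [ 0.5371 -0.0295]
```

```bash
cat > go.py <<'E'
import sys
from h import *
from scipy.spatial.transform import Rotation as R
# usage: go.py x y z heading_of_tool_y_deg
x,y,z,h=map(float,sys.argv[1:5]); s=arm.sense()
Rc=np.array(s["orientation"]);p=np.array(s["position"]); a=np.radians(h)
yt=np.array([np.cos(a),np.sin(a),0]);xt=np.array([0,0,-1.]);Rt=np.c_[xt,yt,np.cross(xt,yt)]
print("xyz",(Rc.T@(np.array([x,y,z])-p)).round(4),"w",R.from_matrix(Rc.T@Rt).as_rotvec().round(4),"head",np.degrees(np.arctan2(Rc[1,1],Rc[0,1])).round(2),"F",s["wrist_force"].round(2),"T",s["wrist_torque"].round(3),"j6",s["joints"][5].round(2),"t",s["clock"])
E
python3 go.py 0.5481 -0.3018 0.13 -94
```

```text
xyz [ 0.0923 -0.196  -0.456 ] w [3.207e-01 2.000e-04 1.400e-03] head -75.63 F [-0.43  0.63  0.19] T [0.006 0.004 0.052] j6 -0.02 t 0.1
```

```bash
python3 -m pendant '[{"x":0.02,"y":-0.196,"z":-0.456,"wx":0.32},{"x":0.02,"y":-0.196,"z":-0.456,"wx":0.32},{"x":0.02,"y":-0.196,"z":-0.456,"wx":0.32},{"x":0.02,"y":-0.196,"z":-0.456,"wx":0.32},{"x":0.02,"y":-0.196,"z":-0.456,"wx":0.32},{"x":0.02,"y":-0.196,"z":-0.456,"wx":0.32},{"x":0.02,"y":-0.196,"z":-0.456,"wx":0.32},{"x":0.02,"y":-0.196,"z":-0.456,"wx":0.32},{"x":0.02,"y":-0.196,"z":-0.456,"wx":0.32},{"x":0.02,"y":-0.196,"z":-0.456,"wx":0.32},{"x":0.02,"y":-0.196,"z":-0.456,"wx":0.32},{"x":0.092,"y":-0.196,"z":-0.456,"wx":0.32},{"x":0.092,"y":-0.196,"z":-0.456,"wx":0.32},{"x":0.092,"y":-0.196,"z":-0.456,"wx":0.32}]'; python3 go.py 0.5481 -0.3018 0.033 -94
```

```text
xyz [ 0.1893 -0.1958 -0.456 ] w [3.207e-01 2.000e-04 1.400e-03] head -75.63 F [-0.43  0.63  0.19] T [0.006 0.004 0.052] j6 -0.02 t 0.1validation failed for argument at $[0]...
```

Run:
```python
from h import *
for n,(x0,x1,y0,y1) in (("scene",(195,295,110,200)),("top",(360,460,165,255))):
    im=arm.snapshot(n)[:,:,::-1]; cv2.imwrite(f"pics/{n}1.png",cv2.resize(im[y0:y1,x0:x1],None,fx=6,fy=6,interpolation=cv2.INTER_CUBIC))
```

```text
(no output)
```

View pics/scene1.png

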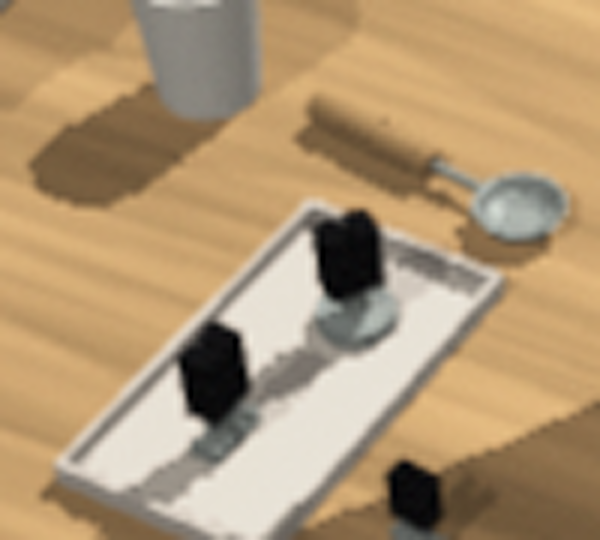

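The call was refused and the arm hasn't moved: the tray looks unchanged and the target is still at about (215,375) in the crop. The rows probably need every key.

```bash
python3 -m pendant '[{"x":0.02,"y":-0.196,"z":-0.456,"wx":0.32,"wy":0,"wz":0.001,"fingers":1},{"x":0.02,"y":-0.196,"z":-0.456,"wx":0.32,"wy":0,"wz":0.001,"fingers":1},{"x":0.02,"y":-0.196,"z":-0.456,"wx":0.32,"wy":0,"wz":0.001,"fingers":1},{"x":0.02,"y":-0.196,"z":-0.456,"wx":0.32,"wy":0,"wz":0.001,"fingers":1},{"x":0.02,"y":-0.196,"z":-0.456,"wx":0.32,"wy":0,"wz":0.001,"fingers":1},{"x":0.02,"y":-0.196,"z":-0.456,"wx":0.32,"wy":0,"wz":0.001,"fingers":1},{"x":0.02,"y":-0.196,"z":-0.456,"wx":0.32,"wy":0,"wz":0.001,"fingers":1},{"x":0.02,"y":-0.196,"z":-0.456,"wx":0.32,"wy":0,"wz":0.001,"fingers":1},{"x":0.02,"y":-0.196,"z":-0.456,"wx":0.32,"wy":0,"wz":0.001,"fingers":1},{"x":0.02,"y":-0.196,"z":-0.456,"wx":0.32,"wy":0,"wz":0.001,"fingers":1},{"x":0.02,"y":-0.196,"z":-0.456,"wx":0.32,"wy":0,"wz":0.001,"fingers":1},{"x":0.092,"y":-0.196,"z":-0.456,"wx":0.32,"wy":0,"wz":0.001,"fingers":1},{"x":0.092,"y":-0.196,"z":-0.456,"wx":0.32,"wy":0,"wz":0.001,"fingers":1},{"x":0.092,"y":-0.196,"z":-0.456,"wx":0.32,"wy":0,"wz":0.001,"fingers":1}]'; python3 go.py 0.5481 -0.3018 0.033 -94
```

```text
clock: 1.6
position: [0.5454, -0.3013, 0.1271]
orientation: [[-0.006, -0.069, -0.998], [0.003, -0.998, 0.069], [-1.0, -0.002, 0.006]]
wrist_force: [-0.2, 0.4, 0.8]
finger_gap: 0.998
xyz [ 0.094   0.0005 -0.0034] w [0.0005 0.0065 0.0021] head -93.97 F [-0.15  0.39  0.8 ] T [0.041 0.021 0.061] j6 1.12 t 1.6
```

```bash
python3 -m pendant '[{"x":0,"y":0,"z":0,"wx":0,"wy":0,"wz":0,"fingers":1},{"x":0,"y":0,"z":0,"wx":0,"wy":0,"wz":0,"fingers":1}]'; python3 go.py 0.5481 -0.3018 0.033 -94
python3 - <<'E'
from h import *
for n,(x0,x1,y0,y1) in (("scene",(180,300,110,200)),("top",(360,460,165,255))):
    im=arm.snapshot(n)[:,:,::-1]; cv2.imwrite(f"pics/{n}2.png",cv2.resize(im[y0:y1,x0:x1],None,fx=6,fy=6,interpolation=cv2.INTER_CUBIC))
E
```

```text
clock: 1.8
position: [0.549, -0.3034, 0.1324]
orientation: [[0.002, -0.07, -0.998], [-0.002, -0.998, 0.07], [-1.0, 0.002, -0.003]]
wrist_force: [0.8, -0.6, 0.3]
finger_gap: 0.998
xyz [ 0.0994 -0.0017  0.0012] w [ 0.0001 -0.0025 -0.0022] head -94.0 F [ 0.83 -0.64  0.28] T [ 0.007  0.061 -0.001] j6 1.12 t 1.8
```

View pics/scene2.png

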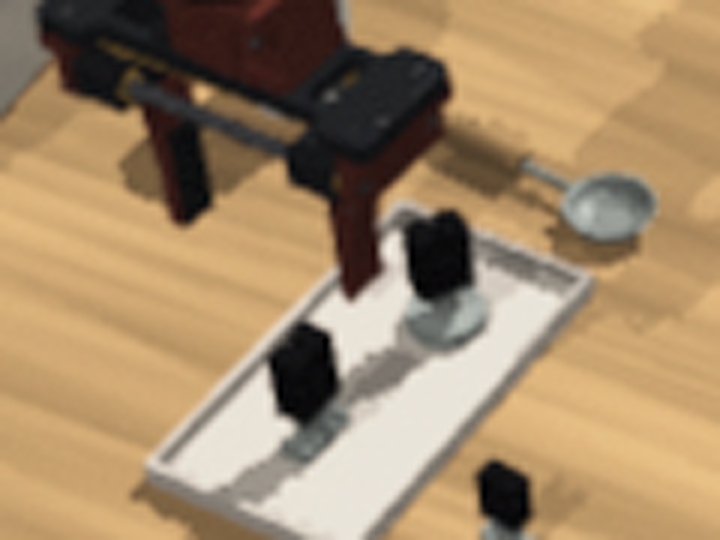

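```bash
python3 - <<'E'
from h import *
print(proj("scene",arm.sense()["position"]),arm.sense()["position"])
E
python3 -m pendant '[{"x":0.04,"y":0,"z":0,"wx":0,"wy":0,"wz":0,"fingers":1},{"x":0.08,"y":0,"z":0,"wx":0,"wy":0,"wz":0,"fingers":1},{"x":0.097,"y":0,"z":0,"wx":0,"wy":0,"wz":0,"fingers":1},{"x":0.097,"y":0,"z":0,"wx":0,"wy":0,"wz":0,"fingers":1},{"x":0.097,"y":0,"z":0,"wx":0,"wy":0,"wz":0,"fingers":1},{"x":0.097,"y":0,"z":0,"wx":0,"wy":0,"wz":0,"fingers":1}]'; python3 go.py 0.5481 -0.3018 0.033 -94
python3 - <<'E'
from h import *
for n,(x0,x1,y0,y1) in (("scene",(180,300,110,200)),("top",(360,460,165,255))):
    im=arm.snapshot(n)[:,:,::-1]; cv2.imwrite(f"pics/{n}3.png",cv2.resize(im[y0:y1,x0:x1],None,fx=6,fy=6,interpolation=cv2.INTER_CUBIC))
E
```

```text
[[226.25057159 151.71417717]] [ 0.5489931  -0.30325673  0.13247478]
clock: 2.5
position: [0.5496, -0.3033, 0.0357]
orientation: [[0.003, -0.069, -0.998], [-0.003, -0.998, 0.069], [-1.0, 0.002, -0.003]]
wrist_force: [-0.2, 0.3, 0.3]
finger_gap: 1.004
xyz [ 0.0027 -0.0014  0.0016] w [ 0.0006 -0.0031 -0.0024] head -93.97 F [-0.25  0.25  0.26] T [ 0.033 -0.008 -0.013] j6 1.12 t 2.5
```

View pics/scene3.png

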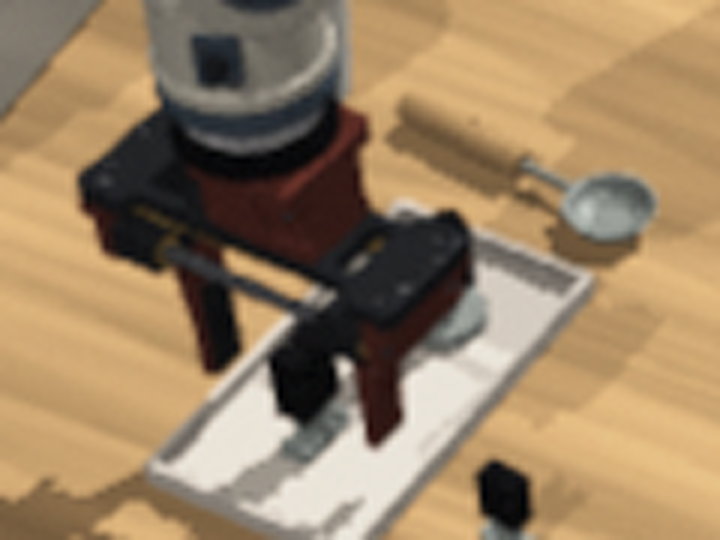

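The fingers straddle the target block: tips at about (218,370) and (380,440) in the crop, block at (305,370). Closing now.

```bash
python3 -m pendant '[{"x":0.0025,"y":-0.001,"z":0.0015,"wx":0,"wy":-0.003,"wz":-0.002,"fingers":0.5},{"x":0.0025,"y":-0.001,"z":0.0015,"wx":0,"wy":-0.003,"wz":-0.002,"fingers":0.3},{"x":0.0025,"y":-0.001,"z":0.0015,"wx":0,"wy":-0.003,"wz":-0.002,"fingers":0},{"x":0.0025,"y":-0.001,"z":0.0015,"wx":0,"wy":-0.003,"wz":-0.002,"fingers":0},{"x":0.0025,"y":-0.001,"z":0.0015,"wx":0,"wy":-0.003,"wz":-0.002,"fingers":0},{"x":0.0025,"y":-0.001,"z":0.0015,"wx":0,"wy":-0.003,"wz":-0.002,"fingers":0},{"x":0.0025,"y":-0.001,"z":0.0015,"wx":0,"wy":-0.003,"wz":-0.002,"fingers":0},{"x":0.0025,"y":-0.001,"z":0.0015,"wx":0,"wy":-0.003,"wz":-0.002,"fingers":0}]' 45; python3 go.py 0.5481 -0.3018 0.033 -94
```

```text
clock: 3.4
position: [0.5468, -0.3014, 0.0311]
orientation: [[-0.003, -0.069, -0.998], [0.001, -0.998, 0.069], [-1.0, -0.001, 0.003]]
wrist_force: [0.4, -0.4, 0.2]
finger_gap: 0.312
xyz [-0.0019  0.0003 -0.0014] w [0.0006 0.003  0.0011] head -93.97 F [ 0.37 -0.39  0.17] T [ 0.034 -0.001  0.028] j6 1.12 t 3.4
```

```bash
python3 -m pendant '[{"x":0,"y":0,"z":0,"wx":0,"wy":0,"wz":0,"fingers":0},{"x":0,"y":0,"z":0,"wx":0,"wy":0,"wz":0,"fingers":0},{"x":0,"y":0,"z":0,"wx":0,"wy":0,"wz":0,"fingers":0},{"x":0,"y":0,"z":0,"wx":0,"wy":0,"wz":0,"fingers":0}]' 45; python3 go.py 0.5481 -0.3018 0.033 -94
```

```text
clock: 3.8
position: [0.5468, -0.3014, 0.0312]
orientation: [[-0.003, -0.069, -0.998], [0.001, -0.998, 0.069], [-1.0, -0.001, 0.003]]
wrist_force: [-0.8, -0.6, -0.7]
finger_gap: 0.206
xyz [-0.0018  0.0003 -0.0013] w [0.0006 0.0028 0.0009] head -93.96 F [-0.79 -0.62 -0.69] T [-0.036  0.049  0.021] j6 1.12 t 3.8
```

```bash
python3 -m pendant '[{"x":-0.04,"y":0,"z":0,"wx":0,"wy":0,"wz":0,"fingers":0},{"x":-0.08,"y":0,"z":0,"wx":0,"wy":0,"wz":0,"fingers":0},{"x":-0.12,"y":0,"z":0,"wx":0,"wy":0,"wz":0,"fingers":0},{"x":-0.14,"y":0,"z":0,"wx":0,"wy":0,"wz":0,"fingers":0},{"x":-0.14,"y":0,"z":0,"wx":0,"wy":0,"wz":0,"fingers":0},{"x":-0.14,"y":0,"z":0,"wx":0,"wy":0,"wz":0,"fingers":0}]' 45; python3 go.py 0.567 0.0632 0.16 -17.2
python3 - <<'E'
from h import *
for n,(x0,x1,y0,y1) in (("scene",(180,300,90,180)),):
    im=arm.snapshot(n)[:,:,::-1]; cv2.imwrite(f"pics/{n}4.png",cv2.resize(im[y0:y1,x0:x1],None,fx=6,fy=6,interpolation=cv2.INTER_CUBIC))
E
```

```text
clock: 4.4
position: [0.5468, -0.3013, 0.1706]
orientation: [[-0.003, -0.069, -0.998], [0.001, -0.998, 0.069], [-1.0, -0.001, 0.003]]
wrist_force: [0.3, 0.3, -0.8]
finger_gap: 0.198
xyz [ 0.0111 -0.365   0.005 ] w [-1.3398  0.0019  0.0031] head -93.97 F [ 0.29  0.35 -0.83] T [ 0.051 -0.06  -0.005] j6 1.12 t 4.4
```

View pics/scene4.png

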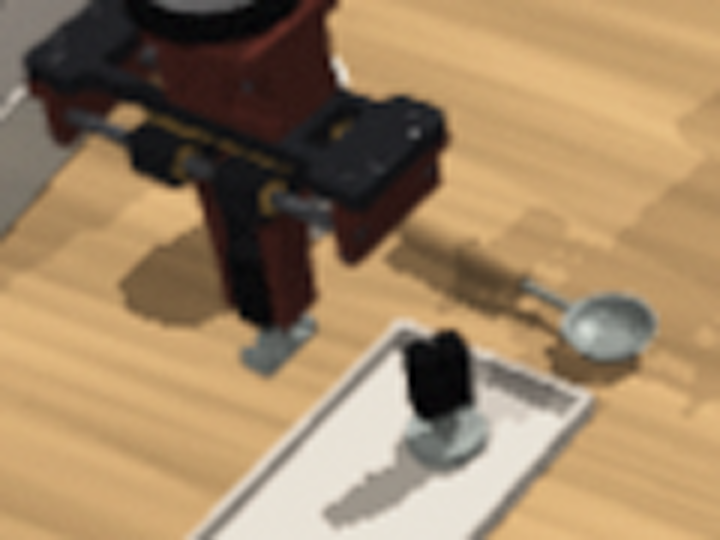

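The oblong-foot holder is gripped, its foot at about (280,347) in the crop, and the round-footed one is undisturbed. Next I move over the rail.

```bash
python3 -m pendant '[{"x":0.01,"y":-0.365,"z":0.005,"wx":-1.34,"wy":0.002,"wz":0.003,"fingers":0},{"x":0.01,"y":-0.365,"z":0.005,"wx":-1.34,"wy":0.002,"wz":0.003,"fingers":0},{"x":0.01,"y":-0.365,"z":0.005,"wx":-1.34,"wy":0.002,"wz":0.003,"fingers":0},{"x":0.01,"y":-0.365,"z":0.005,"wx":-1.34,"wy":0.002,"wz":0.003,"fingers":0},{"x":0.01,"y":-0.365,"z":0.005,"wx":-1.34,"wy":0.002,"wz":0.003,"fingers":0},{"x":0.01,"y":-0.365,"z":0.005,"wx":-1.34,"wy":0.002,"wz":0.003,"fingers":0},{"x":0.01,"y":-0.365,"z":0.005,"wx":-1.34,"wy":0.002,"wz":0.003,"fingers":0},{"x":0.01,"y":-0.365,"z":0.005,"wx":-1.34,"wy":0.002,"wz":0.003,"fingers":0},{"x":0.01,"y":-0.365,"z":0.005,"wx":-1.34,"wy":0.002,"wz":0.003,"fingers":0},{"x":0.01,"y":-0.365,"z":0.005,"wx":-1.34,"wy":0.002,"wz":0.003,"fingers":0},{"x":0.01,"y":-0.365,"z":0.005,"wx":-1.34,"wy":0.002,"wz":0.003,"fingers":0},{"x":0.01,"y":-0.365,"z":0.005,"wx":-1.34,"wy":0.002,"wz":0.003,"fingers":0},{"x":0.01,"y":-0.365,"z":0.005,"wx":-1.34,"wy":0.002,"wz":0.003,"fingers":0},{"x":0.01,"y":-0.365,"z":0.005,"wx":-1.34,"wy":0.002,"wz":0.003,"fingers":0}]' 45; python3 go.py 0.567 0.0632 0.08 -17.2
python3 - <<'E'
from h import *
for n,(x0,x1,y0,y1) in (("scene",(280,400,170,260)),):
    im=arm.snapshot(n)[:,:,::-1]; cv2.imwrite(f"pics/{n}5.png",cv2.resize(im[y0:y1,x0:x1],None,fx=6,fy=6,interpolation=cv2.INTER_CUBIC))
E
```

```text
clock: 5.85
position: [0.5674, 0.0624, 0.1615]
orientation: [[0.0, 0.955, -0.297], [-0.0, -0.297, -0.955], [-1.0, 0.0, -0.0]]
wrist_force: [-0.2, -0.1, -0.9]
finger_gap: 0.202
xyz [ 0.0815 -0.0006 -0.0006] w [-0.0016 -0.     -0.0003] head -17.29 F [-0.19 -0.13 -0.9 ] T [-0.084 -0.032  0.037] j6 0.39 t 5.85
```

View pics/scene5.png

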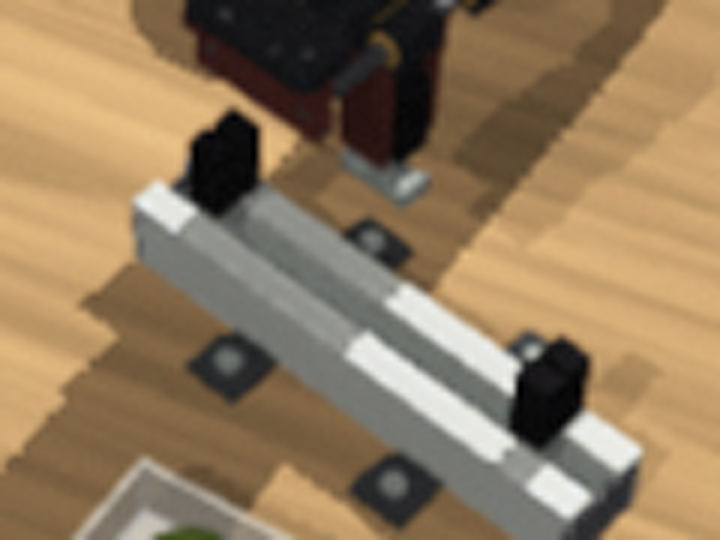

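```bash
python3 -m pendant '[{"x":0.03,"y":0,"z":0,"wx":0,"wy":0,"wz":0,"fingers":0},{"x":0.06,"y":0,"z":0,"wx":0,"wy":0,"wz":0,"fingers":0},{"x":0.08,"y":0,"z":0,"wx":0,"wy":0,"wz":0,"fingers":0},{"x":0.087,"y":0,"z":0,"wx":0,"wy":0,"wz":0,"fingers":0},{"x":0.087,"y":0,"z":0,"wx":0,"wy":0,"wz":0,"fingers":0},{"x":0.087,"y":0,"z":0,"wx":0,"wy":0,"wz":0,"fingers":0}]' 45; python3 go.py 0.567 0.0632 0.07 -17.2
python3 - <<'E'
from h import *
for n,(x0,x1,y0,y1) in (("scene",(280,400,170,260)),):
    im=arm.snapshot(n)[:,:,::-1]; cv2.imwrite(f"pics/{n}6.png",cv2.resize(im[y0:y1,x0:x1],None,fx=6,fy=6,interpolation=cv2.INTER_CUBIC))
E
```

```text
clock: 6.5
position: [0.5682, 0.0629, 0.0754]
orientation: [[0.002, 0.955, -0.296], [0.0, -0.296, -0.955], [-1.0, 0.002, -0.001]]
wrist_force: [0.8, 0.2, 0.1]
finger_gap: 0.207
xyz [ 0.0054 -0.0012  0.0001] w [-0.0001 -0.0006 -0.0015] head -17.21 F [0.76 0.17 0.07] T [-0.055 -0.047  0.019] j6 0.39 t 6.5
```

View pics/scene6.png

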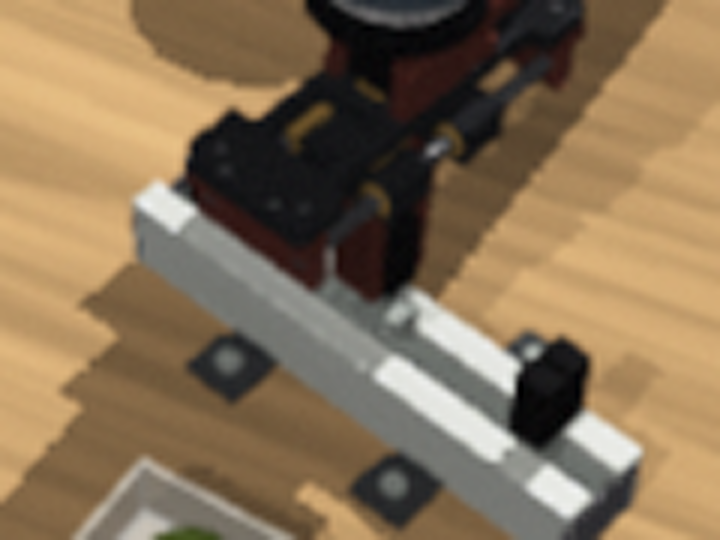

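```bash
python3 -m pendant '[{"x":0.002,"y":0,"z":0,"wx":0,"wy":0,"wz":0,"fingers":0},{"x":0.004,"y":0,"z":0,"wx":0,"wy":0,"wz":0,"fingers":0},{"x":0.005,"y":0,"z":0,"wx":0,"wy":0,"wz":0,"fingers":0},{"x":0.005,"y":0,"z":0,"wx":0,"wy":0,"wz":0,"fingers":0},{"x":0.005,"y":0,"z":0,"wx":0,"wy":0,"wz":0,"fingers":0}]' 45; python3 go.py 0.567 0.0632 0.067 -17.2;  python3 -m pendant '[{"x":0.001,"y":0,"z":0,"wx":0,"wy":0,"wz":0,"fingers":0},{"x":0.002,"y":0,"z":0,"wx":0,"wy":0,"wz":0,"fingers":0},{"x":0.003,"y":0,"z":0,"wx":0,"wy":0,"wz":0,"fingers":0},{"x":0.003,"y":0,"z":0,"wx":0,"wy":0,"wz":0,"fingers":0}]' 45; python3 go.py 0.567 0.0632 0.067 -17.2
```

```text
clock: 7.05
position: [0.5674, 0.0629, 0.0696]
orientation: [[0.0, 0.955, -0.295], [-0.0, -0.295, -0.955], [-1.0, 0.0, -0.0]]
wrist_force: [-0.4, 0.1, -1.7]
finger_gap: 0.204
xyz [ 0.0026 -0.0005 -0.0001] w [ 0.0002 -0.0001 -0.0003] head -17.19 F [-0.42  0.07 -1.66] T [-0.061 -0.098 -0.037] j6 0.39 t 7.05
clock: 7.45
position: [0.5673, 0.0629, 0.0663]
orientation: [[-0.0, 0.955, -0.295], [-0.0, -0.295, -0.955], [-1.0, -0.0, 0.0]]
wrist_force: [-0.1, -0.1, -1.4]
finger_gap: 0.202
xyz [-0.0007 -0.0004 -0.0002] w [0.0002 0.0001 0.    ] head -17.19 F [-0.06 -0.1  -1.4 ] T [-0.008 -0.069 -0.035] j6 0.39 t 7.45
```

```bash
python3 -m pendant '[{"x":0.001,"y":0,"z":0,"wx":0,"wy":0,"wz":0,"fingers":0},{"x":0.001,"y":0,"z":0,"wx":0,"wy":0,"wz":0,"fingers":0}]' 45|grep -v orie; python3 go.py 0.567 0.0632 0.067 -17.2;  python3 -m pendant '[{"x":0.001,"y":0,"z":0,"wx":0,"wy":0,"wz":0,"fingers":0},{"x":0.001,"y":0,"z":0,"wx":0,"wy":0,"wz":0,"fingers":0}]' 45|grep -v orie; python3 go.py 0.567 0.0632 0.067 -17.2
```

```text
clock: 7.65
position: [0.5674, 0.0629, 0.0654]
wrist_force: [-0.2, 0.9, -1.3]
finger_gap: 0.206
xyz [-0.0016 -0.0004 -0.0001] w [ 0.0002 -0.     -0.0001] head -17.19 F [-0.19  0.87 -1.31] T [-0.002 -0.042  0.017] j6 0.39 t 7.65
clock: 7.85
position: [0.5674, 0.0629, 0.0644]
wrist_force: [0.8, 0.7, -1.1]
finger_gap: 0.202
xyz [-0.0026 -0.0005 -0.0002] w [ 0.0002 -0.     -0.0002] head -17.19 F [ 0.8   0.69 -1.07] T [-0.047 -0.049  0.006] j6 0.39 t 7.85
```

```bash
for i in 1 2; do :; done; python3 -m pendant '[{"x":0.001,"y":0,"z":0,"wx":0,"wy":0,"wz":0,"fingers":0},{"x":0.002,"y":0,"z":0,"wx":0,"wy":0,"wz":0,"fingers":0},{"x":0.002,"y":0,"z":0,"wx":0,"wy":0,"wz":0,"fingers":0}]' 45|grep -v orie; python3 go.py 0.567 0.0632 0.067 -17.2;  python3 -m pendant '[{"x":0.001,"y":0,"z":0,"wx":0,"wy":0,"wz":0,"fingers":0},{"x":0.002,"y":0,"z":0,"wx":0,"wy":0,"wz":0,"fingers":0},{"x":0.002,"y":0,"z":0,"wx":0,"wy":0,"wz":0,"fingers":0}]' 45|grep -v orie; python3 go.py 0.567 0.0632 0.067 -17.2
```

```text
clock: 8.15
position: [0.5673, 0.0629, 0.0624]
wrist_force: [-0.2, 1.2, -1.5]
finger_gap: 0.204
xyz [-0.0046 -0.0004 -0.0002] w [ 0.0002  0.     -0.0001] head -17.19 F [-0.2   1.23 -1.54] T [-0.076 -0.045  0.033] j6 0.39 t 8.15
clock: 8.45
position: [0.5673, 0.0629, 0.0604]
wrist_force: [0.2, -1.0, -1.5]
finger_gap: 0.205
xyz [-0.0066 -0.0004 -0.0002] w [ 0.0002  0.     -0.0001] head -17.19 F [ 0.19 -0.96 -1.48] T [-0.081 -0.03   0.009] j6 0.39 t 8.45
```

```bash
python3 -m pendant '[{"x":0.002,"y":0,"z":0,"wx":0,"wy":0,"wz":0,"fingers":0},{"x":0.003,"y":0,"z":0,"wx":0,"wy":0,"wz":0,"fingers":0},{"x":0.003,"y":0,"z":0,"wx":0,"wy":0,"wz":0,"fingers":0}]' 45|grep -v orie; python3 go.py 0.567 0.0632 0.067 -17.2;  python3 -m pendant '[{"x":0.001,"y":0,"z":0,"wx":0,"wy":0,"wz":0,"fingers":0},{"x":0.002,"y":0,"z":0,"wx":0,"wy":0,"wz":0,"fingers":0},{"x":0.002,"y":0,"z":0,"wx":0,"wy":0,"wz":0,"fingers":0}]' 45|grep -v orie; python3 go.py 0.567 0.0632 0.067 -17.2
```

```text
clock: 8.75
position: [0.5673, 0.0629, 0.0573]
wrist_force: [-0.2, 0.6, -0.3]
finger_gap: 0.204
xyz [-0.0097 -0.0004 -0.0002] w [0.0002 0.0001 0.    ] head -17.19 F [-0.16  0.63 -0.26] T [-0.003 -0.055  0.028] j6 0.39 t 8.75
clock: 9.05
position: [0.5675, 0.0629, 0.0557]
wrist_force: [-0.3, -0.8, 3.0]
finger_gap: 0.203
xyz [-0.0113 -0.0006 -0.0001] w [ 0.0002 -0.0001 -0.0004] head -17.19 F [-0.3  -0.78  2.98] T [-0.064  0.158 -0.006] j6 0.39 t 9.05
```

```bash
python3 -m pendant '[{"x":0.001,"y":0,"z":0,"wx":0,"wy":0,"wz":0,"fingers":0},{"x":0.002,"y":0,"z":0,"wx":0,"wy":0,"wz":0,"fingers":0},{"x":0.003,"y":0,"z":0,"wx":0,"wy":0,"wz":0,"fingers":0},{"x":0.004,"y":0,"z":0,"wx":0,"wy":0,"wz":0,"fingers":0},{"x":0.004,"y":0,"z":0,"wx":0,"wy":0,"wz":0,"fingers":0}]' 45|grep -v orie; python3 go.py 0.567 0.0632 0.0475 -17.2;  python3 -m pendant '[{"x":0.001,"y":0,"z":0,"wx":0,"wy":0,"wz":0,"fingers":0},{"x":0.002,"y":0,"z":0,"wx":0,"wy":0,"wz":0,"fingers":0},{"x":0.003,"y":0,"z":0,"wx":0,"wy":0,"wz":0,"fingers":0},{"x":0.003,"y":0,"z":0,"wx":0,"wy":0,"wz":0,"fingers":0}]' 45|grep -v orie; python3 go.py 0.567 0.0632 0.0475 -17.2
```

```text
clock: 9.55
position: [0.5676, 0.0629, 0.0517]
wrist_force: [-1.5, 0.3, 5.9]
finger_gap: 0.2
xyz [ 0.0042 -0.0006 -0.0001] w [ 0.0001 -0.0002 -0.0005] head -17.19 F [-1.48  0.28  5.87] T [-0.128  0.331 -0.054] j6 0.39 t 9.55
clock: 9.95
position: [0.5676, 0.063, 0.0489]
wrist_force: [-1.4, -0.5, 7.9]
finger_gap: 0.202
xyz [ 0.0014 -0.0006 -0.0001] w [ 0.0002 -0.0002 -0.0005] head -17.19 F [-1.43 -0.47  7.89] T [-0.107  0.374 -0.052] j6 0.39 t 9.95
```

```bash
python3 -m pendant '[{"x":0.001,"y":0,"z":0,"wx":0,"wy":0,"wz":0,"fingers":0},{"x":0.0015,"y":0,"z":0,"wx":0,"wy":0,"wz":0,"fingers":0},{"x":0.0015,"y":0,"z":0,"wx":0,"wy":0,"wz":0,"fingers":0}]' 45|grep -v orie; python3 go.py 0.567 0.0632 0.0475 72.8
```

```text
clock: 10.25
position: [0.5676, 0.063, 0.0475]
wrist_force: [-1.9, -0.7, 9.7]
finger_gap: 0.204
xyz [ 0.     -0.0006 -0.0001] w [-1.5706e+00  3.0000e-04 -6.0000e-04] head -17.19 F [-1.9  -0.68  9.73] T [-0.145  0.477  0.002] j6 0.39 t 10.25
```

```bash
python3 -m pendant '[{"x":0,"y":0,"z":0,"wx":-0.08,"wy":0,"wz":0,"fingers":0},{"x":0,"y":0,"z":0,"wx":-0.16,"wy":0,"wz":0,"fingers":0},{"x":0,"y":0,"z":0,"wx":-0.24,"wy":0,"wz":0,"fingers":0},{"x":0,"y":0,"z":0,"wx":-0.32,"wy":0,"wz":0,"fingers":0},{"x":0,"y":0,"z":0,"wx":-0.4,"wy":0,"wz":0,"fingers":0},{"x":0,"y":0,"z":0,"wx":-0.4,"wy":0,"wz":0,"fingers":0}]' 45|grep -v orie; python3 go.py 0.567 0.0632 0.0475 72.8
```

```text
clock: 10.85
position: [0.5682, 0.063, 0.0478]
wrist_force: [-0.5, 0.0, 8.0]
finger_gap: 0.2
xyz [ 0.0003 -0.0012 -0.0003] w [-1.1683  0.0012 -0.0016] head 5.86 F [-0.5   0.05  8.  ] T [-0.136  0.148  0.036] j6 -0.01 t 10.85
```

Turning freely with low forces, so I'll keep going.

```bash
python3 -m pendant '[{"x":0,"y":0,"z":0,"wx":-0.1,"wy":0,"wz":0,"fingers":0},{"x":0,"y":0,"z":0,"wx":-0.2,"wy":0,"wz":0,"fingers":0},{"x":0,"y":0,"z":0,"wx":-0.3,"wy":0,"wz":0,"fingers":0},{"x":0,"y":0,"z":0,"wx":-0.4,"wy":0,"wz":0,"fingers":0},{"x":0,"y":0,"z":0,"wx":-0.5,"wy":0,"wz":0,"fingers":0},{"x":0,"y":0,"z":0,"wx":-0.5,"wy":0,"wz":0,"fingers":0}]' 45|grep -v orie; python3 go.py 0.567 0.0632 0.0475 72.8
```

```text
clock: 11.45
position: [0.5685, 0.0629, 0.0479]
wrist_force: [0.0, -0.4, 9.0]
finger_gap: 0.199
xyz [ 0.0004 -0.0011 -0.0011] w [-0.6677  0.0021 -0.0016] head 34.54 F [ 0.05 -0.43  9.01] T [-0.125  0.051  0.018] j6 -0.51 t 11.45
```

```bash
python3 -m pendant '[{"x":0,"y":0,"z":0,"wx":-0.1,"wy":0,"wz":0,"fingers":0},{"x":0,"y":0,"z":0,"wx":-0.2,"wy":0,"wz":0,"fingers":0},{"x":0,"y":0,"z":0,"wx":-0.3,"wy":0,"wz":0,"fingers":0},{"x":0,"y":0,"z":0,"wx":-0.4,"wy":0,"wz":0,"fingers":0},{"x":0,"y":0,"z":0,"wx":-0.4,"wy":0,"wz":0,"fingers":0}]' 45|grep -v orie; python3 go.py 0.567 0.0632 0.0475 72.8
```

```text
clock: 11.95
position: [0.5688, 0.063, 0.0479]
wrist_force: [-0.6, -0.4, 8.5]
finger_gap: 0.2
xyz [ 0.0004 -0.0008 -0.0016] w [-0.2677  0.0027 -0.0014] head 57.46 F [-0.56 -0.44  8.5 ] T [-0.085 -0.192  0.017] j6 -0.91 t 11.95
```

```bash
python3 -m pendant '[{"x":0,"y":0,"z":0,"wx":-0.1,"wy":0,"wz":0,"fingers":0},{"x":0,"y":0,"z":0,"wx":-0.2,"wy":0,"wz":0,"fingers":0},{"x":0,"y":0,"z":0,"wx":-0.268,"wy":0.003,"wz":0,"fingers":0},{"x":0,"y":0,"z":0,"wx":-0.268,"wy":0.003,"wz":0,"fingers":0},{"x":0,"y":0,"z":0,"wx":-0.268,"wy":0.003,"wz":0,"fingers":0}]' 45|grep -v orie; python3 go.py 0.567 0.0632 0.0475 72.8
python3 - <<'E'
from h import *
for n,(x0,x1,y0,y1) in (("scene",(280,400,170,260)),):
    im=arm.snapshot(n)[:,:,::-1]; cv2.imwrite(f"pics/{n}7.png",cv2.resize(im[y0:y1,x0:x1],None,fx=6,fy=6,interpolation=cv2.INTER_CUBIC))
E
```

```text
clock: 12.45
position: [0.5688, 0.063, 0.0479]
wrist_force: [-0.3, -0.1, 8.9]
finger_gap: 0.202
xyz [ 0.0004 -0.0003 -0.0018] w [-0.0024 -0.     -0.0015] head 72.66 F [-0.25 -0.07  8.95] T [ 0.004 -0.085  0.067] j6 -1.18 t 12.45
```

View pics/scene7.png

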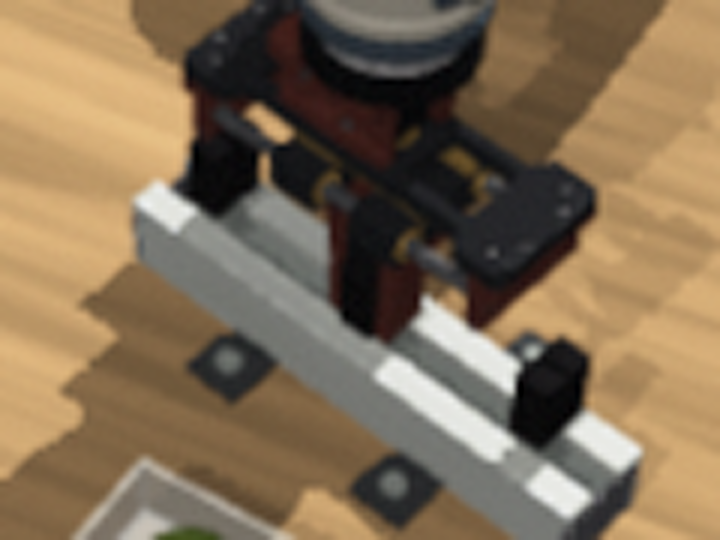

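The nut is turned across the rail, with the gripper line now along it at heading 72.7°, and is still pressed to about 20.5 mm. Next I let the spring lift it, gently.

```bash
python3 -m pendant '[{"x":-0.001,"y":0,"z":0,"wx":0,"wy":0,"wz":0,"fingers":0},{"x":-0.001,"y":0,"z":0,"wx":0,"wy":0,"wz":0,"fingers":0}]' 45|grep -v orie; python3 go.py 0.567 0.0632 0.0475 72.8;  python3 -m pendant '[{"x":-0.0005,"y":0,"z":0,"wx":0,"wy":0,"wz":0,"fingers":0},{"x":-0.001,"y":0,"z":0,"wx":0,"wy":0,"wz":0,"fingers":0},{"x":-0.001,"y":0,"z":0,"wx":0,"wy":0,"wz":0,"fingers":0}]' 45|grep -v orie; python3 go.py 0.567 0.0632 0.0475 72.8
```

```text
clock: 12.7
position: [0.5688, 0.063, 0.049]
wrist_force: [-0.5, 0.0, 8.6]
finger_gap: 0.202
xyz [ 0.0015 -0.0004 -0.0018] w [-0.0025  0.     -0.0015] head 72.66 F [-0.55  0.04  8.56] T [-0.093 -0.195  0.038] j6 -1.18 t 12.7
clock: 13.0
position: [0.5688, 0.063, 0.0499]
wrist_force: [1.3, 0.8, 7.0]
finger_gap: 0.204
xyz [ 0.0024 -0.0004 -0.0018] w [-0.0025 -0.     -0.0015] head 72.66 F [1.26 0.75 6.97] T [-0.019 -0.21   0.052] j6 -1.18 t 13.0
```

```bash
python3 -m pendant '[{"x":-0.0005,"y":0,"z":0,"wx":0,"wy":0,"wz":0,"fingers":0},{"x":-0.001,"y":0,"z":0,"wx":0,"wy":0,"wz":0,"fingers":0},{"x":-0.001,"y":0,"z":0,"wx":0,"wy":0,"wz":0,"fingers":0}]' 45|grep -v orie; python3 go.py 0.567 0.0632 0.0475 72.8;  python3 -m pendant '[{"x":-0.0005,"y":0,"z":0,"wx":0,"wy":0,"wz":0,"fingers":0},{"x":-0.001,"y":0,"z":0,"wx":0,"wy":0,"wz":0,"fingers":0},{"x":-0.001,"y":0,"z":0,"wx":0,"wy":0,"wz":0,"fingers":0}]' 45|grep -v orie; python3 go.py 0.567 0.0632 0.0475 72.8
```

```text
clock: 13.3
position: [0.5688, 0.063, 0.0508]
wrist_force: [-0.3, 0.3, 6.8]
finger_gap: 0.199
xyz [ 0.0033 -0.0003 -0.0018] w [-0.0025 -0.     -0.0014] head 72.66 F [-0.28  0.26  6.83] T [-0.026 -0.264 -0.018] j6 -1.18 t 13.3
clock: 13.6
position: [0.5688, 0.063, 0.0517]
wrist_force: [0.2, 0.2, 6.3]
finger_gap: 0.206
xyz [ 0.0042 -0.0003 -0.0018] w [-0.0025 -0.0001 -0.0014] head 72.66 F [0.22 0.21 6.29] T [-0.006 -0.274 -0.003] j6 -1.18 t 13.6
```

```bash
python3 -m pendant '[{"x":-0.0005,"y":0,"z":0,"wx":0,"wy":0,"wz":0,"fingers":0},{"x":-0.001,"y":0,"z":0,"wx":0,"wy":0,"wz":0,"fingers":0},{"x":-0.001,"y":0,"z":0,"wx":0,"wy":0,"wz":0,"fingers":0}]' 45|grep -v orie; python3 go.py 0.567 0.0632 0.0475 72.8;  python3 -m pendant '[{"x":-0.0005,"y":0,"z":0,"wx":0,"wy":0,"wz":0,"fingers":0},{"x":-0.0005,"y":0,"z":0,"wx":0,"wy":0,"wz":0,"fingers":0},{"x":-0.0005,"y":0,"z":0,"wx":0,"wy":0,"wz":0,"fingers":0}]' 45|grep -v orie; python3 go.py 0.567 0.0632 0.0475 72.8
```

```text
clock: 13.9
position: [0.5688, 0.063, 0.0527]
wrist_force: [0.1, 0.0, 6.1]
finger_gap: 0.2
xyz [ 0.0052 -0.0003 -0.0018] w [-0.0024 -0.     -0.0015] head 72.66 F [0.13 0.01 6.11] T [-0.037 -0.273  0.052] j6 -1.18 t 13.9
clock: 14.2
position: [0.5688, 0.063, 0.0531]
wrist_force: [2.3, -0.5, 5.1]
finger_gap: 0.206
xyz [ 0.0056 -0.0003 -0.0017] w [-0.0026 -0.0001 -0.0015] head 72.65 F [ 2.3  -0.53  5.08] T [ 0.027 -0.6    0.006] j6 -1.18 t 14.2
```

```bash
python3 -m pendant '[{"x":-0.0003,"y":0,"z":0,"wx":0,"wy":0,"wz":0,"fingers":0},{"x":-0.0005,"y":0,"z":0,"wx":0,"wy":0,"wz":0,"fingers":0},{"x":-0.0005,"y":0,"z":0,"wx":0,"wy":0,"wz":0,"fingers":0}]' 45|grep -v orie; python3 go.py 0.567 0.0632 0.0475 72.8
```

```text
clock: 14.5
position: [0.5687, 0.063, 0.0532]
wrist_force: [6.3, 0.4, 0.1]
finger_gap: 0.205
xyz [ 0.0057 -0.0003 -0.0017] w [-0.0025 -0.0003 -0.0014] head 72.65 F [6.31 0.36 0.15] T [ 0.031 -1.365  0.002] j6 -1.18 t 14.5
```

```bash
python3 -m pendant '[{"x":0,"y":0,"z":0.0004,"wx":0,"wy":0,"wz":0,"fingers":0},{"x":0,"y":0,"z":0.0008,"wx":0,"wy":0,"wz":0,"fingers":0},{"x":0,"y":0,"z":0.0008,"wx":0,"wy":0,"wz":0,"fingers":0}]' 45|grep -v orie; python3 go.py 0.567 0.0632 0.0475 72.8
```

```text
clock: 14.8
position: [0.5687, 0.063, 0.0531]
wrist_force: [4.8, 2.1, 1.3]
finger_gap: 0.204
xyz [ 0.0056 -0.0003 -0.0017] w [-0.0027 -0.0019 -0.0011] head 72.64 F [4.77 2.08 1.35] T [ 0.452 -1.258  0.035] j6 -1.18 t 14.8
```

```bash
python3 -m pendant '[{"x":0,"y":0,"z":0,"wx":0,"wy":0,"wz":0,"fingers":0},{"x":0,"y":0,"z":0,"wx":0,"wy":0,"wz":0,"fingers":0}]' 5|grep -v orie; python3 -m pendant '[{"x":0,"y":0,"z":0,"wx":0,"wy":0,"wz":0,"fingers":0.35},{"x":0,"y":0,"z":0,"wx":0,"wy":0,"wz":0,"fingers":0.5},{"x":0,"y":0,"z":0,"wx":0,"wy":0,"wz":0,"fingers":0.6},{"x":0,"y":0,"z":0,"wx":0,"wy":0,"wz":0,"fingers":0.6},{"x":0,"y":0,"z":0,"wx":0,"wy":0,"wz":0,"fingers":0.6},{"x":0,"y":0,"z":0,"wx":0,"wy":0,"wz":0,"fingers":0.6}]'|grep -v orie; python3 go.py 0.567 0.0632 0.15 72.8
```

```text
clock: 15.0
position: [0.5684, 0.0629, 0.0531]
wrist_force: [4.1, 2.1, 1.7]
finger_gap: 0.204
clock: 15.6
position: [0.5681, 0.0626, 0.053]
wrist_force: [-0.8, -0.3, -0.1]
finger_gap: 0.593
xyz [-0.097   0.0002 -0.0015] w [-0.0026 -0.003  -0.0003] head 72.65 F [-0.81 -0.26 -0.06] T [ 0.075 -0.175  0.032] j6 -1.18 t 15.6
```

```bash
python3 -m pendant '[{"x":-0.02,"y":0,"z":0,"wx":0,"wy":0,"wz":0,"fingers":0.6},{"x":-0.05,"y":0,"z":0,"wx":0,"wy":0,"wz":0,"fingers":0.6},{"x":-0.1,"y":0,"z":0,"wx":0,"wy":0,"wz":0,"fingers":0.6},{"x":-0.15,"y":0,"z":0,"wx":0,"wy":0,"wz":0,"fingers":0.6},{"x":-0.18,"y":0,"z":-0.05,"wx":0,"wy":0,"wz":0,"fingers":0.6},{"x":-0.18,"y":0,"z":-0.1,"wx":0,"wy":0,"wz":0,"fingers":0.6},{"x":-0.18,"y":0,"z":-0.15,"wx":0,"wy":0,"wz":0,"fingers":0.6},{"x":-0.18,"y":0,"z":-0.15,"wx":0,"wy":0,"wz":0,"fingers":0.6},{"x":-0.18,"y":0,"z":-0.15,"wx":0,"wy":0,"wz":0,"fingers":0.6},{"x":-0.18,"y":0,"z":-0.15,"wx":0,"wy":0,"wz":0,"fingers":0.6}]'|grep -v orie
python3 - <<'E'
from h import *
for n,(x0,x1,y0,y1) in (("scene",(280,400,170,260)),("top",(250,355,145,235))):
    im=arm.snapshot(n)[:,:,::-1]; cv2.imwrite(f"pics/{n}8f.png",im); cv2.imwrite(f"pics/{n}8.png",cv2.resize(im[y0:y1,x0:x1],None,fx=6,fy=6,interpolation=cv2.INTER_CUBIC))
E
```

```text
clock: 16.6
position: [0.4269, 0.1073, 0.2339]
wrist_force: [-0.9, -0.0, -0.7]
finger_gap: 0.597
```

View pics/scene8.png

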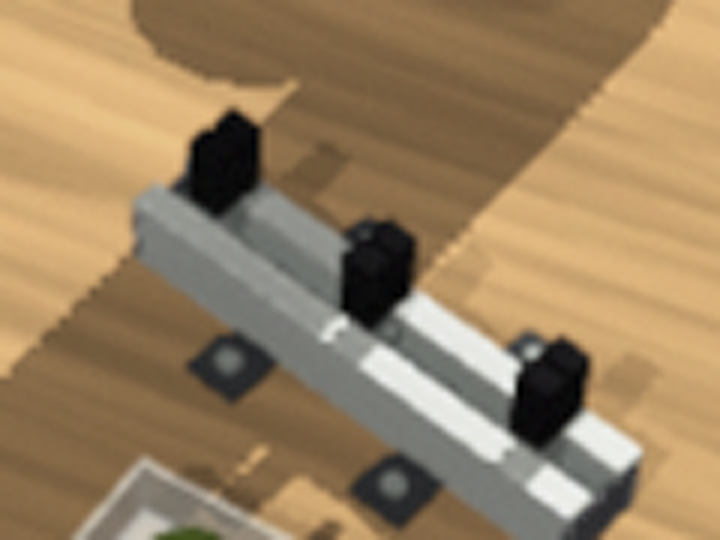

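View pics/top8.png

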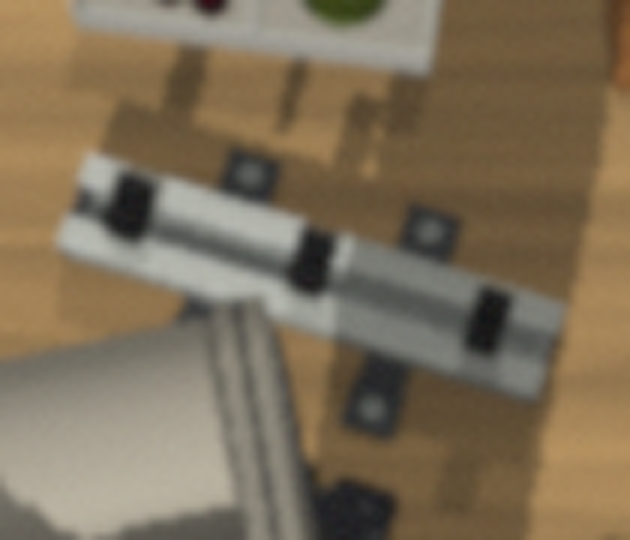

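The new holder stands upright midway between the other two (about (378,272) in the scene crop and (313,261) in the top crop) and faces the same way. I'll check its height and angle against them.

Run:
```python
from h import *
def blob(n,roi):
    x0,x1,y0,y1=roi; im=cv2.imread(f"pics/{n}8f.png").max(2)[y0:y1,x0:x1].astype(float)
    up=cv2.resize(im,None,fx=8,fy=8,interpolation=cv2.INTER_CUBIC); m=(up<52).astype(np.uint8)
    k,l,st,ce=cv2.connectedComponentsWithStats(m); i=1+np.argmax(st[1:,4])
    p=np.argwhere(l==i)[:,::-1].astype(np.float32); return (p+.5)/8-.5+[x0,y0]
R={}
for k,rt,rs in (("new",(295,310,180,197),(334,352,205,226)),("A",(266,280,170,190),(362,382,224,248)),("B",(325,338,190,208),(308,326,186,208))):
    pt,ps=blob("top",rt),blob("scene",rs)
    o1,d1=ray("top",pt.mean(0));o2,d2=ray("scene",ps.mean(0));d1,d2=d1[0],d2[0]
    t=np.linalg.lstsq(np.c_[d1,-d2],o2-o1,rcond=None)[0]; a,b=o1+d1*t[0],o2+d2*t[1]
    r=cv2.minAreaRect(pt.astype(np.float32)); R[k]=(a+b)/2
    print(k,R[k].round(4),np.linalg.norm(a-b).round(4),len(pt),len(ps),"top rect",np.round(r[1],1),round(r[2],1))
d=R["A"]-R["B"];d=d[:2]/np.linalg.norm(d[:2]);e=(R["new"]-(R["A"]+R["B"])/2)
print("along",e[:2]@d,"across",e[:2]@[d[1],-d[0]],"dz",e[2])
```

```text
new [0.5688 0.0618 0.0763] 0.0012 2716 10350 top rect [5.9 9.5] 8.7
A [0.5959 0.1541 0.074 ] 0.0007 3111 9759 top rect [6.6 8.9] 27.7
B [ 0.5402 -0.0269  0.0736] 0.0012 3018 9741 top rect [5.5 9.9] 21.8
along -0.0015640221588509402 across 0.0012204282918627594 dz 0.002537136889055547
```

Run:
```python
from h import *
im=cv2.imread("pics/scene8f.png").max(2)
u=np.array([.955,-.297]);v=np.array([.297,.955])
for k,c in (("new",(.5680,.0625)),("A",(.5955,.1541)),("B",(.5402,-.0269))):
    P=[[*(np.array(c)+s*.015*u+t*.009*v),z] for z in (.052,.092) for s in(-1,1) for t in (-1,1)]
    q=proj("scene",P); x0,y0=np.floor(q.min(0)-4).astype(int);x1,y1=np.ceil(q.max(0)+4).astype(int)
    up=cv2.resize(im[y0:y1,x0:x1],None,fx=8,fy=8,interpolation=cv2.INTER_CUBIC); l,s_=cv2.connectedComponents((up<40).astype(np.uint8))
    s_=s_==np.bincount(s_[s_>0]).argmax(); p=np.argwhere(s_)[:,::-1]/8-.44+[x0,y0]
    print(k,"pred x,y",q.min(0).round(1),q.max(0).round(1),"seen",p.min(0).round(1),p.max(0).round(1))
```

```text
new pred x,y [336.1 206. ] [349.5 225.8] seen [336.6 206.8] [348.3 224.2]
A pred x,y [363.9 225.6] [378.3 245.8] seen [364.8 226.8] [377.2 244.1]
B pred x,y [310.7 187.9] [323.3 207.1] seen [310.1 188.6] [322.4 205.3]
```

The block outline sits at the same height as on the locked neighbours: top +0.8 px and bottom -1.6 px from prediction, against about +1.0 and -1.75 px for them. I'm handing in.

```bash
python3 -m pendant '[{"x":0,"y":0,"z":0,"wx":0,"wy":0,"wz":0,"fingers":0.6},{"x":0,"y":0,"z":0,"wx":0,"wy":0,"wz":0,"fingers":0.6}]'|grep clock; python3 -c "
from cell import arm
print(arm.sign_off())"
```

```text
clock: 16.9
the job is handed in; nothing more can be done
None
```

The oblong-foot holder is in the channel, about midway between the two holders already there. It is turned across the rail and released, and the job was handed in at 16.9 s. No verdict was reported, so this rests on my own checks.

- **Finding the slot:** I located it in both views, and they agreed to about 1.6 mm. I lowered the nut lengthwise in 1–3 mm steps. It entered the slot first try, and the step in wrist force came at the expected strip height of 29 mm.
- **Press and turn:** I pressed the nut to about 20.5 mm above the table and turned it 90° there. The wrist force stayed under about 10 N, with no side load of note.
- **Lift and release:** The spring force fell steadily as the nut rose, and the lift stopped at about 26 mm, the caught height. A side force of about 6 N appeared at the end of the lift. A 0.8 mm sideways shift barely moved the holder and only eased the force to about 5 N. It was gone once the fingers opened.
- **Final position:** The last pictures put the holder within about 2 mm of the midpoint along the rail and about 1 mm across it. It faces the same way as the neighbours, and no other objects appeared disturbed in the areas I viewed.
- **Check that disagreed:** Triangulating the grip block put it 2.5 mm higher than the neighbours, probably because a dark clip behind it blended into the mask. The block's outline matched the neighbours to about 0.4 px, and the 26 mm stop felt in the lift agrees, so I relied on those.
- **Refused call:** One early move was refused because its rows lacked some keys. It moved nothing.

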